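# Index the ring slide to the inspection lens

### The arm

A 7-joint arm with a two-finger parallel gripper is mounted at the origin on a cart in front of the work surface, level with it; the furniture and walls round the work are solid. World frame = base frame: x ahead of the robot, y to its left, z up, the work surface at z = 0. Lengths are in m, angles in rad, forces in N, time in s.
With the tool pointing down it reaches from about 0.4 to 0.875 m from the base axis. Payload 19.3 kg.
Tool frame: the origin (TCP) lies where the fingers leave the gripper's body, on its centre line; the fingertips stand bot.tip_reach ahead of it and the grasp point (between the pads) lies 54 mm ahead of it (bot.tip_reach is the distance from the TCP to the fingertips, in m); z points along the fingers, y is the line along which they close (so a half turn about z gives the same grasp; the last joint's range is limited). The gripper opens to 85 mm and grips with 20 to 120 N. Pads are 22 mm wide; open, the fingers measure 114 mm over their backs; the gripper's body (76 mm by 85 mm) begins 54 mm behind the grasp point. The pads swing forward as they close: fully open they stand 13 mm farther back than shut.
Start: joints at [1.079, 0.521, -0.036, 1.599, 0.021, 1.021, -0.113], TCP at [0.256, -0.57, 0.304] pointing down, gripper open.
Joint ranges: [-2.91, 2.91], [-0.3, 2.13], [-1.5, 1.42], [0.17, 2.43], [-1.26, 4.41], [0.16, 1.93], [-2.52, 2.52]. Speed limits (rad/s): [1.89, 1.89, 2.39, 2.39, 3.01, 3.01, 3.01].

### API

Orientations are given as [roll, pitch, yaw] about the fixed x, y, z axes, in that order (R = Rz(yaw) Ry(pitch) Rx(roll)).
In Python, from workcell import bot gives the robot as it stands. The module is installed in compiled form; this text tells all that it offers.
- The arm moves only by the shell command python3 -m jog 'ROWS' [FORCE]. ROWS is JSON, a list that holds one entry, the list of rows, each a list of 7 numbers: the shift along the tool's x, y, z in mm, then the turn, a rotation vector about the tool's x, y, z in rad, then the opening, from 0 (shut) to 1 (fully open). In form: [[[tx, ty, tz, wx, wy, wz, fingers], ...]]. A call has 1 to 5 rows; each row shifts and turns the commanded pose from where the row before left it, along the tool's axes as they then stand; what a row does not reach is not made up. A row lasts 1/10 s, in which the tool goes at most 50 mm and 8.59 degrees, less where a joint would pass 70% of its speed; a pose out of reach is approached as far as the arm can. A call is refused whole if a number of a shift passes 50 or a number of a turn 0.15, either way. A call with a gripper value outside its range is refused whole. The fingers move at their own pace and stop on an object; FORCE is the grip in N (left out, the last holds). Time passes only in rows, so rows that do not move let the fingers close. It gives the time, the measured TCP pose, the force, the opening and the grip force at its end, in the units of the state.
- bot.observe(): the state, without advancing time (a new reading comes with each control period).
- bot.grab_frame(name): name is "scene" or "top" or "wrist"; returns a dict with "img" (480x640x3 uint8, red, green, blue), "intrinsics" (3x3 intrinsics, pixels), "R" (3x3) and "t" (3): a world point X has camera coordinates R X + t; the wrist camera has in their place "tool_from_camera" (4x4, takes a point from camera to tool coordinates, whose origin is the TCP and whose axes are the flange's). Camera axes: x right, y down, z forward; pixel columns grow to the right and rows downward; lengths in m; the calibration is good to about 2 mm. A picture is of the moment at which its call begins: read the wrist's pose just before it. There is no depth.
- bot.job_done(): hands the job in; it is judged then, once.
Trained networks look in a picture, given as the dict that the camera call returned (one of the last four; its "shot" number tells which), for a name from the list of things; names that differ only in an ending like _2 or _b are one class to them, and where a whole thing is asked for, a point or a joint stands for the part that bears it (a point fixed in the world has none). Each returns a list of dicts, best first, with "conf" (0 to 1); they miss things now and then, are a little off and sometimes report something else, mostly with a low value. They report only what shows in the picture. A call takes as long as a camera call.
- bot.trace(query, picture): "region" (480x640 bool, what is visible of it).
- bot.spot_point(query, picture): "xyz" ([x, y, z] in m, in world coordinates, good to about 4 mm: a listed point, or the origin of a listed thing).
The state is a dict: "clock": time; "qpos": joint angles; "qd": joint speeds; "joint_efforts": joint torques, N m; "position": TCP position; "tool_rot": TCP orientation; "force": force on the tool from outside, world axes, zero at the start; "moment": the same for the moment, N m; "grip_width": finger opening in m; "finger_force": force on a finger pad.
Only numpy, scipy, OpenCV 4.12 (cv2) and the standard library are available. Lean on these libraries where they do the work, as an engineer would, in place of code of your own. Each camera call takes 0.05 s, during which the arm holds its last target. There are 200 camera calls.

### The job

The carriage of the index slide, which carries a ring, is locked in its middle hole. Pull up the plunger knob on the carriage, slide the carriage to the end of the slide where the small round lens on its stand is (not the end with the cream pot), and release the knob so that the pin drops fully home in the hole there.

Things in the scene. Friction and masses are not known exactly. Their poses are not given: they have to be found in the camera images.
- index_slide: Index slide fixed to the bench: dark steel plate 84 x 214 x 10 mm, bar with 3 holes, end blocks 26 mm high, aluminium carriage 64 x 56 mm, top 40 mm above the bench. Origin: centre of the plate's underside; x across (lens and pot on the +x side), y along, z up. Holes at y -60, 0, +60 mm; carriage stops at +-62.5. It slides along y, friction about 1 N, stays where left; pin play in a hole +-3 mm.
- knob (a point): Centre of the black plunger knob on the carriage: upright cylinder, diameter 25 mm, height 26 mm; its middle is 70 mm, its underside 57 mm above the bench when the pin is home. At x = -22 mm in the slide's frame; its y is the carriage's y. It rises with the plunger. Under it: a round guide of 17 mm with a 22 mm collar; 17 mm between knob and carriage top.
- plunger (a joint): How far the knob is pulled up, m: 0 = pin fully home in a hole; about 0.010 = pin resting on the bar between holes; 0.011 or more = free to slide; stop at 0.018. A spring pushes it down, about 2 N at 0 and 5 N at the stop. Turning it does nothing.
- lens_stand: Round lens 45 mm across, upright on a small steel stand fixed to the bench, 61 mm high; origin: centre of its 36 mm round foot, on the bench. About 76 mm from the slide's origin in the slide's x, opposite the hole at y +60 or y -60 mm; a loose cream-coloured pot (33 mm wide, 34 mm high) stands opposite the other hole.

How it is judged:
On the way:
1. the plunger is pulled up while the carriage is still at the middle hole (value of joint plunger above 0.007 m and y of knob in the frame of index_slide between -0.02 and 0.02 m), for 0.05 s.
At the end, for the whole second after the job is handed in: The carriage stands within 10 mm of the outer hole beside the lens and the plunger is home in that hole (raised less than 3 mm) (value of joint plunger below 0.003 m and ((y of lens_stand in the frame of index_slide above 0 m and y of knob in the frame of index_slide above 0.05 m) or (y of lens_stand in the frame of index_slide below 0 m and y of knob in the frame of index_slide below -0.05 m))); the robot touches nothing.
It also fails if it takes over 32 s, if anything falls off the work surface, if the arm or the gripper's body presses on something with over 40 N, if the wrist force passes 120 N, or if a joint passes its speed limit or range.

## Working session

There is one attempt and no reset: what is moved stays moved. The work goes in short steps, Python scripts to look and compute and a shell command to move; the robot and the scene stay as the last step left them, time stands still between calls to the robot, and variables do not carry over. Pictures are saved under pics/ and viewed, at most 10 in all, crops included, and the job is handed in when it is done.

```bash
mkdir -p pics
python3 - <<'E'
from workcell import bot
import cv2,numpy as np
s=bot.observe();print(s['clock'],s['position'],s['tool_rot'],s['grip_width'],bot.tip_reach)
ims=[]
for n in("scene","top"):
    p=bot.grab_frame(n);ims.append(p["img"])
    for q in("index_slide","knob","lens_stand"):
        r=bot.spot_point(q,p);print(n,q,[(np.round(d["xyz"],4),round(d["conf"],2)) for d in r[:2]])
im=cv2.resize(np.vstack(ims),(400*1,600)) if 0 else None
for n,i in zip(("scene","top"),ims): cv2.imwrite(f"pics/{n}0.png",i[:,:,::-1])
print(bot.observe()['clock'])
E
```

```text
0.0 [ 0.25572027 -0.5699952   0.30331922] [-3.14044508e+00  1.03326793e-04  4.21735839e-01] 0.08579326361479148 0.0726
scene index_slide [(array([ 0.5653,  0.1249, -0.0021]), 0.73)]
scene knob [(array([0.5443, 0.1175, 0.0708]), 0.82)]
scene lens_stand [(array([0.6237, 0.1979, 0.0025]), 0.91)]
top index_slide [(array([ 0.5615,  0.1293, -0.0023]), 0.56)]
top knob [(array([0.5414, 0.1151, 0.0713]), 0.73)]
top lens_stand [(array([6.180e-01, 1.977e-01, 2.000e-04]), 0.55)]
0.4
```

View pics/top0.png

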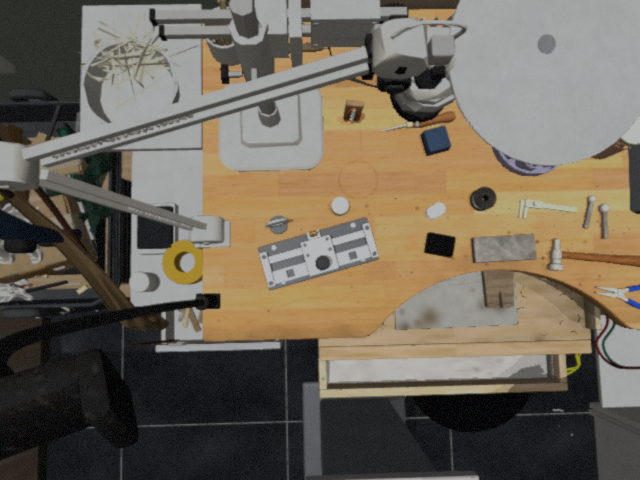

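View pics/scene0.png

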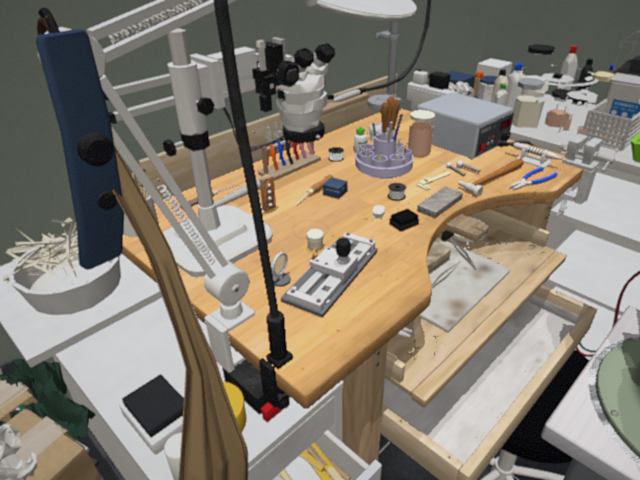

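The top view shows the slide at about (265,270)–(375,240). The lens is at (277,224), opposite its left (+y) end, the pot at (340,205) and the knob at (322,262). The scene view agrees, with the lens at the near end. Next I need the slide's yaw.

```bash
cat > h.py <<'E'
import numpy as np,cv2
from workcell import bot
from scipy.spatial.transform import Rotation as Ro
def toplane(p,uv,z):
    K,R,t=p["intrinsics"],p["R"],p["t"]
    d=(R.T@np.linalg.inv(K)@np.c_[uv,np.ones(len(uv))].T).T; c=-R.T@t
    return c+d*((z-c[2])/d[:,2])[:,None]
def rel(target,yaw):
    s=bot.observe();R=Ro.from_euler('xyz',s['tool_rot'])
    print('t',round(s['clock'],2),'pos',np.round(s['position'],4),'rpy',np.round(s['tool_rot'],3),'F',np.round(s['force'],1))
    print('tool mm to go',np.round(R.inv().apply(np.array(target)-s['position'])*1000,1),'wz',round(s['tool_rot'][2]-yaw,3))
E
python3 - <<'E'
from h import *
p=bot.grab_frame("top")
m=bot.trace("index_slide",p)[0]
ys,xs=np.nonzero(m["region"])
P=toplane(p,np.c_[xs,ys].astype(float),0.02)
r=cv2.minAreaRect((P[:,:2]*1000).astype(np.float32));print(m["conf"],r)
for n in("scene","top"):
    q=bot.grab_frame(n);print(n,bot.spot_point("knob",q)[0]["xyz"])
rel([.543,.1165,.2],0.25)
E
```

```text
0.85 ((564.900390625, 124.80497741699219), (84.58598327636719, 214.150146484375), 14.7486572265625)
scene [0.5445, 0.1193, 0.0697]
top [0.5417, 0.1186, 0.07]
t 0.7 pos [ 0.2559 -0.5702  0.3039] rpy [ 3.142 -0.     0.422] F [-0.6  0.6 -0.3]
tool mm to go [ 543.1 -509.   103.9] wz 0.172
```

```bash
python3 -m jog '[[[34,-32,0,0,0,0,1],[34,-32,0,0,0,0,1],[34,-32,0,0,0,0,1],[34,-32,0,0,0,0,1],[34,-32,0,0,0,0,1]]]' && python3 -m jog '[[[34,-32,0,0,0,0,1],[34,-32,0,0,0,0,1],[34,-32,0,0,0,0,1],[34,-32,0,0,0,0,1],[34,-32,0,0,0,0,1]]]'; python3 -c "
from h import *
rel([.5437,.1192,.2],.257)"
```

```text
clock: 1.2
position: [0.3458, -0.3529, 0.3041]
tool_rot: [3.141, -0.0, 0.422]
force: [1.0, 0.6, 0.2]
grip_width: 0.0854
finger_force: 0.0
clock: 1.7
position: [0.4355, -0.1373, 0.3042]
tool_rot: [3.141, -0.001, 0.422]
force: [0.6, -0.1, 0.6]
grip_width: 0.0855
finger_force: 0.0
t 1.7 pos [ 0.4355 -0.1373  0.3042] rpy [ 3.141e+00 -1.000e-03  4.220e-01] F [ 0.6 -0.1  0.6]
tool mm to go [ 203.6 -189.8  104.2] wz 0.165
```

```bash
python3 -m jog '[[[34,-32,10,0,0,0,1],[34,-32,10,0,0,0,1],[34,-32,10,0,0,0,1],[34,-32,10,0,0,0,1],[34,-32,10,0,0,0,1]]]' && python3 -m jog '[[[20,-20,10,0,0,0.085,1],[6,-6,20,0,0,0.08,1],[0,0,10,0,0,0,1],[0,0,0,0,0,0,1]]]'
python3 - <<'E'
from h import *
rel([.5437,.1192,.124],.257)
s=bot.observe();p=bot.grab_frame("wrist");cv2.imwrite("pics/w1.png",p["img"][:,:,::-1])
for q in("knob","index_slide","lens_stand"):
    r=bot.spot_point(q,p);print(q,[(np.round(d["xyz"],4),round(d["conf"],2)) for d in r[:2]])
E
```

```text
clock: 2.2
position: [0.5252, 0.0783, 0.2536]
tool_rot: [3.141, -0.0, 0.422]
force: [1.0, -1.1, 0.8]
grip_width: 0.0856
finger_force: 0.0
clock: 2.6
position: [0.5377, 0.1099, 0.2128]
tool_rot: [3.141, 0.003, 0.259]
force: [-0.3, 0.2, 1.0]
grip_width: 0.0855
finger_force: 0.0
t 2.6 pos [0.5377 0.1099 0.2128] rpy [3.141e+00 3.000e-03 2.590e-01] F [-0.3  0.2  1. ]
tool mm to go [ 8.4 -7.5 88.7] wz 0.002
knob []
index_slide [(array([ 5.622e-01,  1.268e-01, -4.000e-04]), 0.63)]
lens_stand [(array([ 0.621 ,  0.2022, -0.0014]), 0.88)]
```

View pics/w1.png

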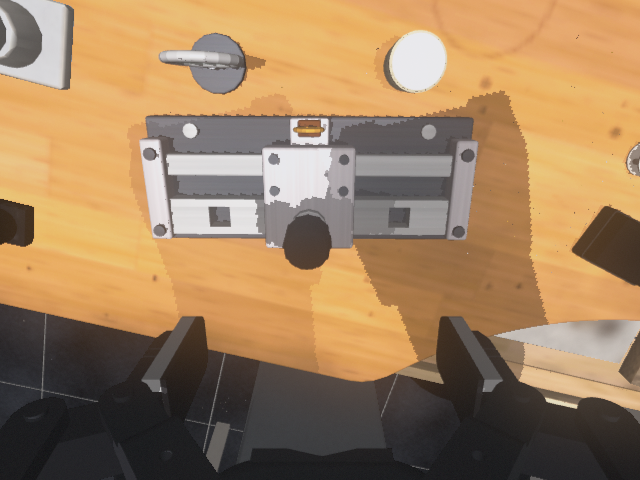

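The slide lies level in the wrist view, so the yaw is right. The lens is on its stand at the left (215,62), the pot at the right (418,60), and the knob blob is centred near (307,240). I'll check my knob estimate by projecting it into this view.

Run:
```python
from h import *
s=bot.observe();p=bot.grab_frame("wrist")
T=np.eye(4);T[:3,:3]=Ro.from_euler('xyz',s['tool_rot']).as_matrix();T[:3,3]=s['position']
C=np.linalg.inv(T@p["tool_from_camera"])
c=np.array([.5649,.1248]);a=.257;X=np.array([np.cos(a),np.sin(a)]);Y=np.array([-X[1],X[0]])
for n,x,y,z in[("knobmid",-22,0,70),("knobtop",-22,0,83),("knobbot",-22,0,57),("hole+",-22,60,26),("hole-",-22,-60,26),("c++",42,107,10),("c+-",42,-107,10)]:
    w=np.r_[c+X*x/1e3+Y*y/1e3,z/1e3];q=C[:3,:3]@w+C[:3,3];q=p["intrinsics"]@q;print(n,q[:2]/q[2])
r=bot.trace("knob",p)
g=p["img"].max(2)<45
n,l,st,ce=cv2.connectedComponentsWithStats(g[190:290,260:360].astype(np.uint8));i=1+st[1:,4].argmax();print(st[i]+[260,190,0,0,0],ce[i]+[260,190])
```

```text
knobmid [307.37784204 238.70048679]
knobtop [306.55425951 246.75548219]
knobbot [308.11705204 231.47069138]
hole+ [219.35786004 216.92913836]
hole- [399.88117253 216.85885883]
c++ [144.96999177 115.58590103]
c+- [473.73237223 115.40851742]Traceback (most recent call last):
  File "<stdin>", line 10, in <module>
ValueError: attempt to get argmax of an empty sequence
```

The prediction matches within about 1 px. I'll centre, descend and grip.

```bash
python3 -m jog '[[[8,-8,10,0,0,0,1],[0,0,30,0,0,0,1],[0,0,30,0,0,0,1],[0,0,19,0,0,0,1],[0,0,0,0,0,0,1]]]' 40; python3 -c "
from h import *
rel([.5437,.1192,.124],.257)"
```

```text
clock: 3.4
position: [0.5431, 0.1207, 0.1223]
tool_rot: [-3.141, 0.004, 0.258]
force: [-0.4, -0.2, 0.3]
grip_width: 0.0855
finger_force: 0.0
t 3.4 pos [0.5431 0.1207 0.1223] rpy [-3.141  0.004  0.258] F [-0.4 -0.2  0.3]
tool mm to go [ 0.2  1.6 -1.7] wz 0.001
```

```bash
python3 -m jog '[[[0,0,0,0,0,0,0.5],[0,0,0,0,0,0,0.3],[0,0,0,0,0,0,0.1],[0,0,0,0,0,0,0],[0,0,0,0,0,0,0]]]' 40;  python3 -m jog '[[[0,0,0,0,0,0,0],[0,0,0,0,0,0,0],[0,0,0,0,0,0,0]]]' 40; python3 -c "
from h import *
rel([.5437,.1192,.124],.257)"
```

```text
clock: 3.9
position: [0.5445, 0.1204, 0.1257]
tool_rot: [3.142, -0.001, 0.257]
force: [-0.9, -0.8, 8.7]
grip_width: 0.0236
finger_force: 38.7
clock: 4.2
position: [0.5445, 0.1204, 0.1257]
tool_rot: [3.142, -0.001, 0.257]
force: [-1.8, -0.6, 8.9]
grip_width: 0.0235
finger_force: 38.7
t 4.2 pos [0.5445 0.1204 0.1257] rpy [ 3.142e+00 -1.000e-03  2.570e-01] F [-1.8 -0.6  8.9]
tool mm to go [-1.1  1.   1.7] wz -0.0
```

Gripped at 23.5 mm with 39 N on the pads. Now I'll lift.

```bash
python3 -m jog '[[[0,0,-6,0,0,0,0],[0,0,-6,0,0,0,0],[0,0,-5,0,0,0,0],[0,0,0,0,0,0,0],[0,0,0,0,0,0,0]]]' 40
python3 - <<'E'
from h import *
rel([.5437,.1192,.139],.257)
p=bot.grab_frame("scene");print([(d["xyz"],d["conf"]) for d in bot.spot_point("knob",p)])
cv2.imwrite("pics/s2.png",cv2.resize(p["img"][200:320,260:420,::-1],None,fx=4,fy=4))
E
```

```text
clock: 4.7
position: [0.5443, 0.1203, 0.142]
tool_rot: [-3.142, -0.001, 0.257]
force: [4.6, 1.1, -4.6]
grip_width: 0.0235
finger_force: 39.4
t 4.7 pos [0.5443 0.1203 0.142 ] rpy [-3.142e+00 -1.000e-03  2.570e-01] F [ 4.6  1.1 -4.6]
tool mm to go [-0.9  1.   3. ] wz -0.0
[([0.5484, 0.1204, 0.087], 0.67)]
```

View pics/s2.png

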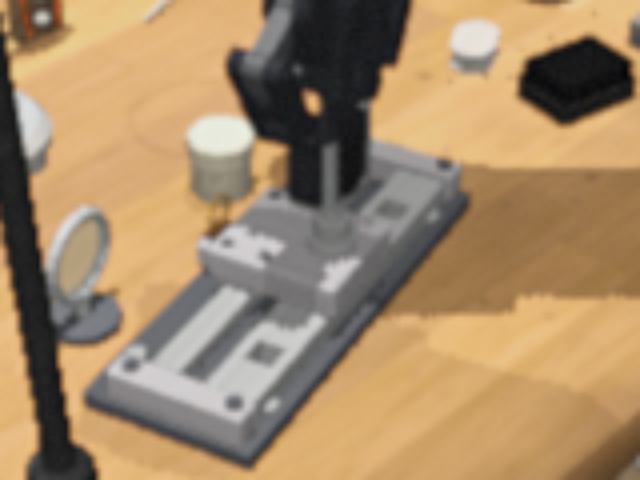

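The knob is up about 16 mm (z 0.087, 4.6 N spring pull). The carriage is still in the middle, and the lens is at the near-left end. Now I'll slide along tool −y by 60 mm.

```bash
python3 -m jog '[[[0,-12,0,0,0,0,0],[0,-12,0,0,0,0,0],[0,-12,0,0,0,0,0],[0,-12,0,0,0,0,0],[0,-12,0,0,0,0,0]]]' 40; python3 -m jog '[[[0,0,0,0,0,0,0],[0,0,0,0,0,0,0]]]'
python3 - <<'E'
from h import *
rel([.5437-.01525,.1192+.05803,.142],.257)
p=bot.grab_frame("scene");print([(d["xyz"],d["conf"]) for d in bot.spot_point("knob",p)])
cv2.imwrite("pics/s3.png",cv2.resize(p["img"][200:320,260:420,::-1],None,fx=4,fy=4))
E
```

```text
clock: 5.3
position: [0.5291, 0.1787, 0.1418]
tool_rot: [3.141, -0.0, 0.256]
force: [6.6, -0.6, -4.7]
grip_width: 0.0239
finger_force: 39.6
clock: 5.5
position: [0.529, 0.179, 0.1418]
tool_rot: [-3.141, -0.001, 0.257]
force: [5.9, 2.9, -5.4]
grip_width: 0.0237
finger_force: 39.8
t 5.5 pos [0.529  0.179  0.1418] rpy [-3.141e+00 -1.000e-03  2.570e-01] F [ 5.9  2.9 -5.4]
tool mm to go [-1.   1.6 -0.2] wz 0.0
[([0.5294, 0.1802, 0.0859], 0.59)]
```

View pics/s3.png

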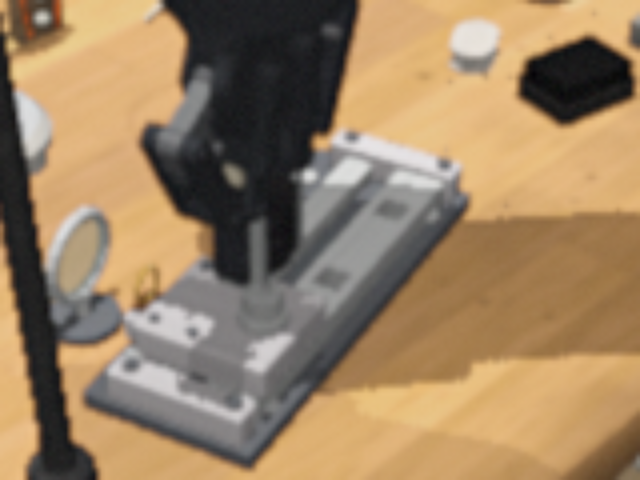

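The carriage is at the lens end, having moved about 60.6 mm. Now I'll lower so the pin drops in, easing the x side load by 1 mm.

```bash
python3 -m jog '[[[1,1,4,0,0,0,0],[0,0,4,0,0,0,0],[0,0,4,0,0,0,0],[0,0,4,0,0,0,0],[0,0,0,0,0,0,0]]]' 40
python3 - <<'E'
from h import *
rel([.5437-.01525,.1192+.05803,.1257],.257)
p=bot.grab_frame("scene");print([(d["xyz"],d["conf"]) for d in bot.spot_point("knob",p)])
E
```

```text
clock: 6.1
position: [0.5298, 0.1775, 0.1258]
tool_rot: [3.141, 0.001, 0.257]
force: [-2.7, 0.2, 2.8]
grip_width: 0.0237
finger_force: 40.6
t 6.1 pos [0.5298 0.1775 0.1258] rpy [3.141e+00 1.000e-03 2.570e-01] F [-2.7  0.2  2.8]
tool mm to go [-1.4 -0.1  0.1] wz -0.0
[([0.5283, 0.1747, 0.071], 0.52)]
```

The knob is back at z 0.071, and the contact is light, so the pin has dropped. I'll release and retreat straight up.

```bash
python3 -m jog '[[[0,0,0,0,0,0,0.3],[0,0,0,0,0,0,0.6],[0,0,0,0,0,0,1],[0,0,0,0,0,0,1],[0,0,0,0,0,0,1]]]'; python3 -m jog '[[[0,0,0,0,0,0,1],[0,0,-20,0,0,0,1],[0,0,-40,0,0,0,1],[0,0,-40,0,0,0,1],[0,0,-10,0,0,0,1]]]';python3 -m jog '[[[-30,0,0,0,0,0,1],[-10,0,0,0,0,0,1],[0,0,0,0,0,0,1]]]'
python3 - <<'E'
from h import *
c=np.array([.5649,.1248]);a=.257;X=np.array([np.cos(a),np.sin(a)]);Y=np.array([-X[1],X[0]])
for n in("scene","top","wrist"):
    p=bot.grab_frame(n)
    for d in bot.spot_point("knob",p)[:1]:
        v=np.array(d["xyz"])[:2]-c;print(n,v@X,v@Y,d["xyz"][2],d["conf"])
    if n=="scene":cv2.imwrite("pics/s4.png",cv2.resize(p["img"][200:320,260:420,::-1],None,fx=4,fy=4))
E
```

```text
clock: 6.7
position: [0.5301, 0.1777, 0.1259]
tool_rot: [-3.142, -0.0, 0.257]
force: [-0.2, 0.5, -0.4]
grip_width: 0.0819
finger_force: 0.0
clock: 7.2
position: [0.5312, 0.1782, 0.2398]
tool_rot: [-3.141, -0.005, 0.257]
force: [0.5, -0.1, 0.5]
grip_width: 0.0855
finger_force: 0.0
clock: 7.5
position: [0.4905, 0.1672, 0.2358]
tool_rot: [3.141, 0.001, 0.257]
force: [-0.1, 0.3, -0.7]
grip_width: 0.0852
finger_force: 0.0
scene -0.021202863828078736 0.05820084677638247 0.0723 0.66
wrist -0.018536383827714983 0.06008496046925243 0.0664 0.82
```

View pics/s4.png

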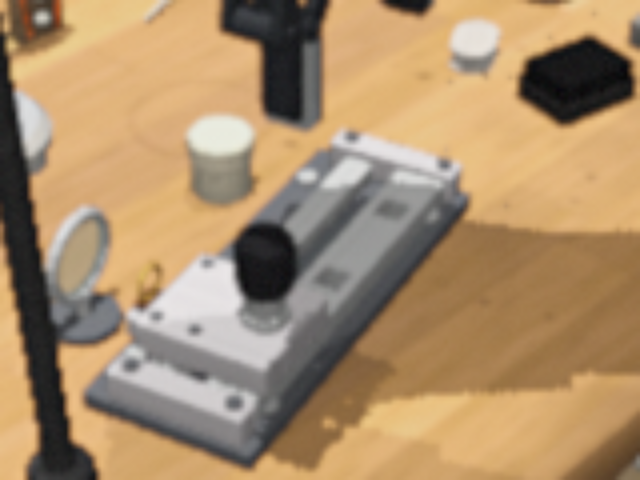

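The carriage is at the lens end, with the knob at crop (265,263), or about (326.2,265.7) in the full picture. I'll do one projection check to tell home from resting on the bar.

Run:
```python
from h import *
c=np.array([.5649,.1248]);a=.257;X=np.array([np.cos(a),np.sin(a)]);Y=np.array([-X[1],X[0]])
p=bot.grab_frame("scene")
for y in(57,60,63):
  for z in(.07,.08):
    w=np.r_[c-X*.022+Y*y/1e3,z];q=p["intrinsics"]@(p["R"]@w+p["t"]);print(y,z,q[:2]/q[2])
g=p["img"].max(2)[245:285,310:345]<60
ys,xs=np.nonzero(g);print(xs.mean()+310,ys.mean()+245,xs.min()+310,xs.max()+310,ys.min()+245,ys.max()+245)
```

```text
57 0.07 [327.13109036 263.62288248]
57 0.08 [327.06130237 258.73954388]
60 0.07 [326.23270948 264.58386944]
60 0.08 [326.15639564 259.69430393]
63 0.07 [325.32956317 265.54995393]
63 0.08 [325.24665489 260.65416431]
326.0246913580247 265.0329218106996 319 334 256 274
```

The knob is at y ≈ 60 mm and z ≈ 0.07, so the pin is home.

```bash
python3 -c "
from workcell import bot
print(bot.job_done())"
```

```text
the job is handed in; nothing more can be done
None
```

The carriage is at the hole beside the lens (y about +60 mm) with the plunger home and the gripper clear, and I handed the job in at about 8 s; the hand-in returned no verdict.

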